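# Clear the setting block and hold the sprung carriage at the gauge

## Task

Someone left the setting block standing on the machine's bed between the carriage and the chuck: take it out and stand it upright in the empty steel tray. Then move the spring-loaded carriage towards the head by its upright post until its side pointer is opposite the slot of the gauge fork, and hold it there against the springs for at least three seconds; the program finishes while still holding it there. Leave the loose tools, clips and the can where they are.

Things in the scene. Friction and masses are not known exactly. Their poses are not given: they have to be found in the camera images.
- machine: Fixed machine. Origin on the table under the bed; z up, +y the way the carriage slides in (to the head). Heights above table, mm: bed x -80 to 110, y -240 to 190, top 20; head, a steel box x +-75, y 30 to 190, top 160; round chuck, diameter 56, from the head to y = -20, axis 75 up; two rods with coil springs at x +-48, tops 46; end bar at y -228, top 55.
- carriage: Carriage on the rods. Origin at table level under the post; axes as the machine's. Rests at machine y = -170 mm, slides 75 mm to +y, springs back when let go (3 N at rest, +1.6 N per 10 mm). Cross plate 140 wide, 16 thick, 45 mm ahead (+y) of the post, top 73 mm above the table; a shelf 50 wide, same top, joins it to the post.
- post_mid (a point): Middle of the carriage's upright black round post, diameter 24 mm; the post stands from 73 to 135 mm above the table, this point at 105 mm. Axes as the machine's.
- pointer_tip (a point): Tip of the carriage's pointer, a steel finger 4 mm wide (in y) and 6 high that sticks out sideways (+x) from the cross plate, 68 mm above the table.
- slot_mid (a point): Middle of the slot of the gauge fork, a fixed steel piece on the bed beside the pointer's path: two upright lugs (6 mm thick, tops 86 mm above the table) with a 16 mm slot between. Axes as the machine's: y along the slide. The pointer passes just beside the lugs and is set when its y lies between them. It starts 40 to 60 mm short of the slot.
- block: Loose setting block of solid black plastic, about 0.25 kg, standing on the bed between the carriage plate and the chuck; with it there the carriage cannot reach the slot. Origin under its centre. Foot 40 (x) x 66 (y) x 45 high, on it a narrower neck 22 (x) x 44 (y) x 40 high; total height 85 mm.
- block_neck (a point): Centre of the setting block's neck, 65 mm above its underside; x across the 22 mm thickness, y along the 44 mm.
- tray: Fixed open steel tray, 200 (x) x 170 (y) x 35 high outside, walls 4 mm, floor top 4 mm above the table; empty. Origin under its centre, on the table.
- clip_a: Loose zinc clip 34 x 18 x 11 mm on the table; leave alone.
- clip_b: A second such clip on the table; leave alone.
- clip_c: A third such clip, on top of the machine's head; leave alone.
- hex_key: Hex key, L-shaped, 100 x 30 mm, on top of the machine's head; leave alone.
- screwdriver: Screwdriver 180 mm long lying on the table on the robot's side of the machine; leave alone.
- can: Plain steel can, diameter 60, height 100 mm, standing on the table; leave alone.
There are look-alikes about, which are no part of the job. There is more than one size of the block; the job needs the smallest.

How it is judged:
On the way, in this order (a step that is already met when the one before it is completed fails the run):
1. the setting block stands upright in the tray, let go (x of block_neck in the frame of tray between -0.08 and 0.08 m and y of block_neck in the frame of tray between -0.065 and 0.065 m and z of block_neck in the frame of tray below 0.075 m and angle between block_neck's own z axis and vertical below 0.15 rad and contact force between the fingers and block below 0.2 N and linear speed of block below 0.03 m/s), for 0.2 s.
2. the pointer is held opposite the gauge slot for three seconds, fingers on the carriage (y of pointer_tip in the frame of slot_mid between -0.006 and 0.006 m and contact force between the fingers and carriage above 3 N and linear speed of carriage below 0.02 m/s), for 3 s.
At the end, for the whole second after the job is handed in: The setting block stands upright (within 0.15 rad) on the tray's floor, at rest and not touched by the fingers; the carriage is at rest with its pointer's middle within 6 mm of the slot's middle (so between the lugs), held there by the fingers, which press on the carriage with more than 3 N (all of step 1 and all of step 2); the arm keeps its last pose, push and grip.
It fails at once if a loose bystander (clip, hex key, screwdriver or can) is moved by more than 30 mm (distance of any of clip_a, clip_b, clip_c, hex_key, screwdriver, can from where it was at the start of the episode above 0.03 m).
It also fails if it takes over 69 s, if anything falls off the work surface, if the arm or the gripper's body presses on something with over 40 N, if the wrist force passes 120 N, or if a joint passes its speed limit or range.

## Robot

A 6-joint arm with a two-finger parallel gripper is mounted at the origin on the work surface. World frame = base frame: x ahead of the robot, y to its left, z up, the work surface at z = 0. Lengths are in m, angles in rad, forces in N, time in s.
With the tool pointing down it reaches from about 0.325 to 0.775 m from the base axis. Payload 5.5 kg.
Tool frame: the origin (TCP) lies between the finger pads; the fingertips stand 11 mm ahead of it and the grasp point (between the pads) lies 8 mm behind it (r.tip_extent is the distance from the TCP to the fingertips, in m); z points along the fingers, y is the direction in which the jaws open and shut (so a half turn about z gives the same grasp; the last joint's range is limited). The gripper opens to 88 mm and grips with 3 to 60 N. Pads are 20 mm wide; open, the fingers measure 115 mm over their backs; the gripper's body (75 mm by 178 mm) begins 61 mm behind the grasp point.
Start: joints at [-1.174, 0.091, 1.231, -0, 1.82, -0.057], TCP at [0.263, -0.539, 0.234] pointing down, gripper open.
Joint ranges: [-2.87, 2.87], [-0.86, 2.18], [0.17, 2.46], [-1.51, 4.65], [0.06, 2.69], [-2.65, 2.65]. Speed limits (rad/s): [2.57, 2.57, 3.01, 3.14, 3.14, 3.14].

## Interface

Orientations are given as a rotation vector (axis times angle).
In Python, from workcell import r gives the robot as it stands. The module is installed in compiled form; this text tells all that it offers.
- The arm moves only by the tool servo_tool, never from a script. Its argument "targets" is a list of rows, each an object with "travel": the shift along the tool's x, y, z in cm, a list of three; "twist": the turn about the tool's z in degrees; "gripper": the opening in per cent of the stroke, from 0 (shut) to 100 (fully open). In form: [{"travel": [x, y, z], "twist": twist, "gripper": gripper}, ...]. A call has exactly 8 rows; each row is the pose to reach, as a shift and turn from the pose commanded when the call began, along the tool's axes at that moment; what a row does not reach only later rows make up. A row lasts 1/12 s, in which the tool goes at most 41.7 mm and 7.16 degrees, less where a joint would pass 70% of its speed; a pose out of reach is approached as far as the arm can. A call with a gripper value outside its range is refused whole. The fingers move at their own pace and stop on an object; "grip_force" is the grip in N (left out, the last holds). Time passes only in rows, so rows that repeat a pose let the fingers close, or fill a call up. It gives the time, the measured TCP pose, the force and the opening at its end, in the units of the state.
- r.get_obs(): the state, without advancing time (a new reading comes with each control period).
- r.camera(name): name is "scene" or "top" or "wrist"; returns a dict with "frame" (384x512x3 uint8, red, green, blue), "depth" (384x512 float32, m along the optical axis (not along the pixel's ray), 0 where there is no reading), "K" (3x3 intrinsics, pixels), "cam_to_world" (4x4, takes a point from camera to world coordinates). Camera axes: x right, y down, z forward; pixel columns grow to the right and rows downward; lengths in m; the calibration is good to about 2 mm. A picture is of the moment at which its call begins.
- r.hand_in(): hands the job in, once; it reports no verdict.
The state is a dict: "time": time; "joints": joint angles; "joint_velocities": joint speeds; "tau": joint torques, N m; "ee_pos": TCP position; "ee_rot": TCP orientation; "contact_force": force on the tool from outside, world axes, zero at the start; "ft_torque": the same for the moment, N m; "opening": finger opening in m.
Only numpy, scipy, OpenCV 4.12 (cv2) and the standard library are available. Lean on these libraries where they do the work, as an engineer would, in place of code of your own. Each camera call takes 0.05 s, during which the arm holds its last target.

## Working session

There is one attempt and no reset: what is moved stays moved. The work goes in short steps, Python scripts to look and compute and a tool call to move; the robot and the scene stay as the last step left them, time stands still between calls to the robot, and variables do not carry over. Pictures are saved under pics/ and viewed, and the job is handed in when it is done.

Besides the shell and the picture viewer there is one more tool, called after "Request:" as a command line: name --argument value ..., lists and objects as JSON in quotes. servo_tool: Moves the arm, as the interface text tells. Its arguments: {"type":"object","properties":{"targets":{"type":"array"},"grip_force":{"type":"number"}},"required":["targets"]}

```bash
mkdir -p pics; cat > h.py <<'E'
from workcell import r
import numpy as np, cv2
def save(n,img,s=1): cv2.imwrite('pics/'+n+'.png',cv2.resize(img[:,:,::-1],None,fx=s,fy=s))
E
python3 - <<'E'
from h import *
for n in ['scene','top']:
    c=r.camera(n); save(n+'0',c['frame'],1.5); np.savez('pics/'+n+'0.npz',**c)
    print(n,np.round(c['K'],1).tolist(),np.round(c['cam_to_world'],3).tolist())
o=r.get_obs(); print({k:np.round(v,3).tolist() for k,v in o.items()})
E
```

```text
scene [[353.4, 0.0, 251.5], [0.0, 353.4, 188.7], [0.0, 0.0, 1.0]] [[-0.8, 0.451, -0.396, 0.966], [0.6, 0.61, -0.517, 0.48], [0.009, -0.651, -0.759, 0.799], [0.0, 0.0, 0.0, 1.0]]
top [[376.2, 0.0, 250.3], [0.0, 376.2, 192.4], [0.0, 0.0, 1.0]] [[-0.004, -0.981, 0.195, 0.404], [-1.0, 0.006, 0.011, 0.033], [-0.012, -0.195, -0.981, 1.201], [0.0, 0.0, 0.0, 1.0]]
{'time': 0.1, 'joints': [-1.174, 0.092, 1.232, -0.0, 1.82, -0.057], 'joint_velocities': [0.001, -0.0, -0.003, 0.0, -0.002, 0.001], 'tau': [0.003, -44.786, -40.757, 0.07, 0.028, -0.0], 'ee_pos': [0.263, -0.539, 0.233], 'ee_rot': [-3.059, -0.706, 0.0], 'contact_force': [-0.161, -0.485, -1.095], 'ft_torque': [-0.033, 0.04, -0.041], 'opening': 0.088}
```

View pics/scene0.png

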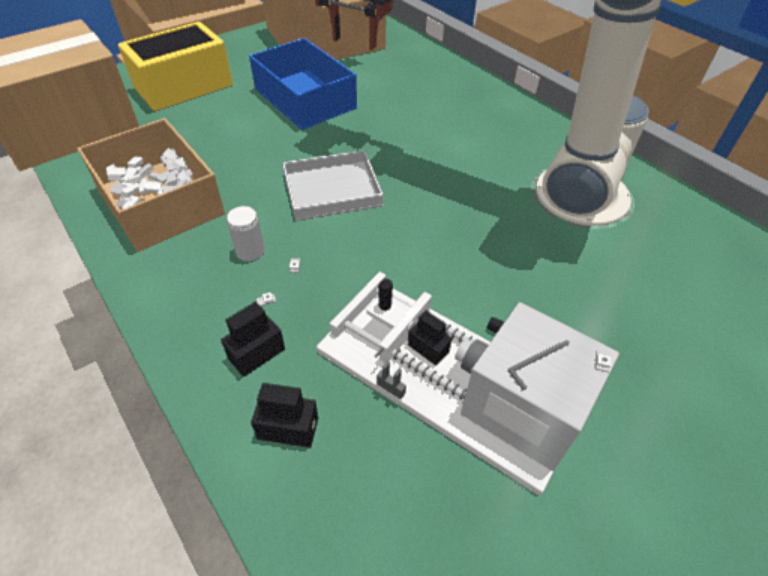

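View pics/top0.png

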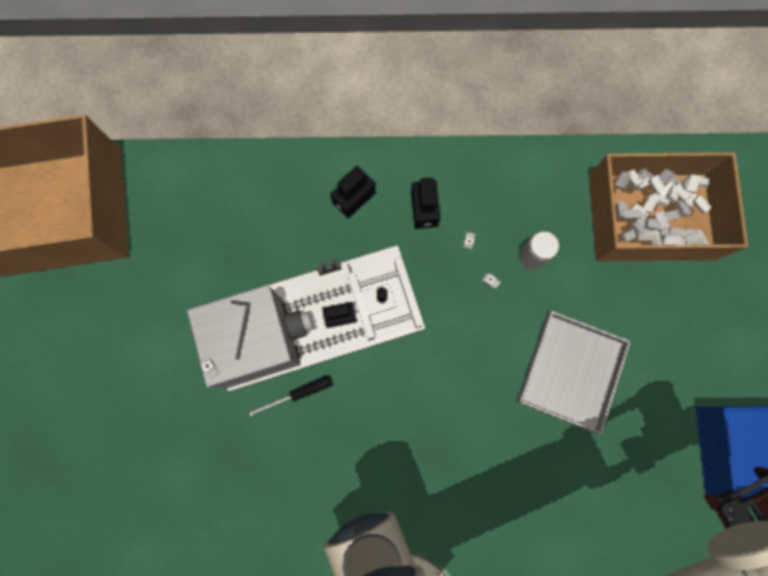

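```bash
cat >> h.py <<'E'
def cloud(c):
    d=c['depth'];K=c['K'];v,u=np.indices(d.shape)
    P=np.stack([(u-K[0,2])/K[0,0]*d,(v-K[1,2])/K[1,1]*d,d],-1)
    return P@c['cam_to_world'][:3,:3].T+c['cam_to_world'][:3,3]
def rayz(c,u,v,z):
    d=c['cam_to_world'][:3,:3]@np.array([(u-c['K'][0,2])/c['K'][0,0],(v-c['K'][1,2])/c['K'][1,1],1]);o=c['cam_to_world'][:3,3]
    return o+d*(z-o[2])/d[2]
def rect(P):
    R=cv2.minAreaRect(np.float32(P[:,:2]*1000)); return [np.round(R[0],1).tolist(),np.round(R[1],1).tolist(),round(R[2],1)]
E
python3 - <<'E'
from h import *
for n in ['top','scene']:
    c=dict(np.load(f'pics/{n}0.npz')); P=cloud(c);f=c['frame'].astype(int)
    if n=='top': save('topcrop',c['frame'][140:290,110:450],2.3)
    else: save('scenecrop',c['frame'][170:340,200:420],3.5)
    z=P[...,2]; ok=c['depth']>0
    dark=f.max(-1)<60
    Rg=lambda x0,x1,y0,y1:(P[...,0]>x0)&(P[...,0]<x1)&(P[...,1]>y0)&(P[...,1]<y1)&ok
    for nm,m in dict(head=(z>.15)&(z<.17)&Rg(.2,.7,-.2,.45), necktop=dark&(z>.097)&(z<.113)&Rg(.3,.55,-.1,.2),foot=dark&(z>.058)&(z<.072)&Rg(.3,.55,-.1,.2),
      post=dark&(z>.127)&(z<.143)&Rg(.3,.55,-.15,.1), plate=~dark&(z>.066)&(z<.08)&Rg(.3,.6,-.15,.1),lug=(z>.08)&(z<.092)&Rg(.45,.6,-.1,.15),
      traytop=(z>.028)&(z<.042)&Rg(.2,.6,-.55,-.25),bed=(z>.015)&(z<.025)&Rg(.2,.7,-.2,.45)).items():
        if m.sum()>4:
            v,u=np.nonzero(m); print(n,nm,m.sum(),rect(P[m]),'z',np.round(np.median(z[m]),4),'px',u.mean().round(),v.mean().round())
E
```

```text
top head 3073 [[379.6, 217.1], [514.0, 185.2], 29.5] z 0.1609 px 161.0 225.0
top plate 257 [[563.5, 49.8], [70.7, 85.6], 0.2] z 0.0737 px 247.0 209.0
top lug 12 [[580.2, 86.7], [24.7, 102.5], 8.3] z 0.0855 px 232.0 209.0
top traytop 428 [[462.5, -360.9], [172.5, 201.1], 67.9] z 0.0351 px 386.0 247.0
top bed 2890 [[599.5, 110.0], [249.1, 593.5], 31.1] z 0.021 px 227.0 210.0
scene head 4752 [[382.5, 220.5], [507.2, 185.4], 29.7] z 0.1592 px 364.0 240.0
scene plate 239 [[570.9, 52.7], [74.9, 52.8], 21.7] z 0.0719 px 273.0 205.0
scene lug 62 [[587.7, 128.2], [18.9, 46.7], 34.6] z 0.0862 px 287.0 221.0
scene traytop 302 [[461.2, -359.8], [178.1, 199.8], 67.8] z 0.0329 px 220.0 120.0
scene bed 3869 [[554.2, 170.1], [244.1, 427.8], 17.2] z 0.0193 px 292.0 261.0
```

```bash
ls pics
```

```text
scene0.npz
scene0.png
scenecrop.png
top0.npz
top0.png
topcrop.png
```

View pics/topcrop.png

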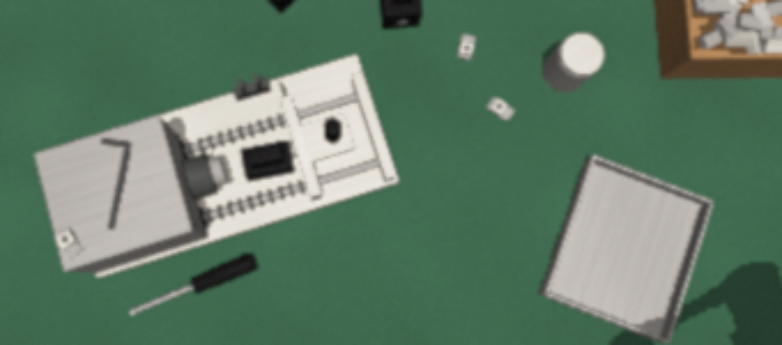

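View pics/scenecrop.png

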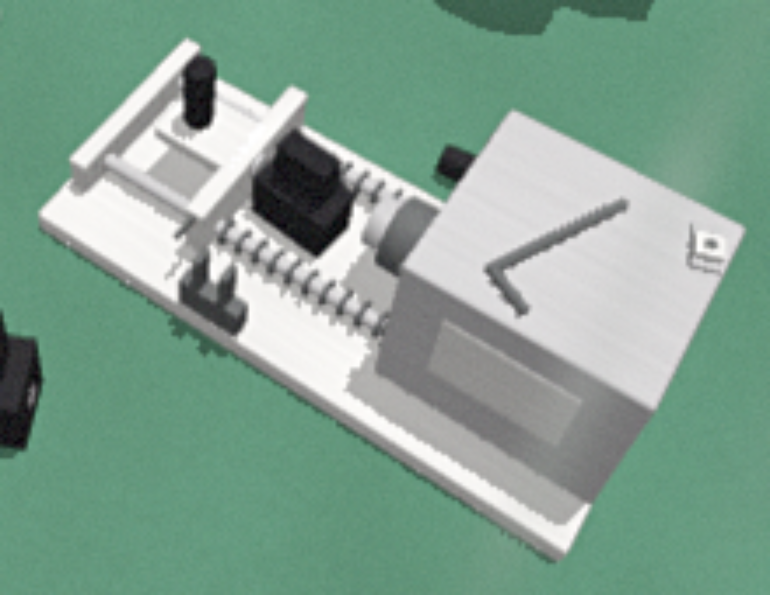

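```bash
python3 - <<'E'
from h import *
from scipy import ndimage as ni
for n,boxes in dict(top=dict(block=(205,195,247,228),post=(244,188,262,205),lug=(208,165,232,185)),scene=dict(block=(265,200,310,250),post=(248,183,266,208),lug=(245,238,275,268))).items():
    c=dict(np.load(f'pics/{n}0.npz')); P=cloud(c);f=c['frame'].astype(int)
    z=P[...,2]
    for nm,(a,b,cc,d) in boxes.items():
        S=np.s_[b:d,a:cc]; m=(f[S].max(-1)<70); Q=P[S][m]
        h=np.histogram(Q[:,2],bins=np.arange(0,.16,.01))[0]; print(n,nm,m.sum(),'hist z/cm',h)
        for lo,hi in [(.098,.112),(.06,.07),(.127,.143),(.08,.092)]:
            q=Q[(Q[:,2]>lo)&(Q[:,2]<hi)]
            if len(q)>8: print('   ',lo,len(q),rect(q),'med',np.round(np.median(q,0),4),np.round(q.mean(0),4))
    m=(z>.15)&(z<.17)&(c['depth']>0); l,k=ni.label(ni.binary_opening(m,iterations=2)); s=ni.sum(m,l,range(1,k+1)); print(n,'head',rect(P[l==1+np.argmax(s)]))
E
```

```text
top block 256 hist z/cm [  0   0   0   0   1  11 104  14   9   9 106   2   0   0   0]
    0.098 111 [[579.4, 121.5], [22.1, 43.9], 9.9] med [0.5782 0.1201 0.1058] [0.5786 0.121  0.1057]
    0.06 104 [[577.5, 120.9], [37.0, 60.8], 10.0] med [0.5685 0.1155 0.0656] [0.5718 0.1176 0.0657]
    0.08 9 [[572.1, 114.4], [14.9, 43.3], 34.9] med [0.5692 0.1187 0.0859] [0.5715 0.117  0.0855]
top post 47 hist z/cm [ 0  0  0  0  0  0  0  0  0  0  3  3  4 37  0]
    0.127 40 [[607.0, 33.0], [14.4, 19.4], 89.8] med [0.6062 0.0343 0.1351] [0.6065 0.0332 0.1352]
top lug 36 hist z/cm [ 0  0  0  3  8 13  4  3  4  1  0  0  0  0  0]
top head [[525.5, 300.5], [150.5, 160.9], 17.3]
scene block 659 hist z/cm [  0   0  31  59  61  67 176  48  49  47 116   0   0   0   0]
    0.098 127 [[581.2, 124.0], [19.8, 42.1], 10.3] med [0.5826 0.1248 0.1037] [0.5819 0.1246 0.1034]
    0.06 176 [[579.5, 123.9], [40.8, 63.2], 11.4] med [0.5903 0.1392 0.0644] [0.586  0.1326 0.0643]
    0.08 62 [[587.7, 128.2], [18.9, 46.7], 34.6] med [0.5883 0.1322 0.0862] [0.5863 0.1296 0.0861]
scene post 153 hist z/cm [ 0  0  0  0  0  0  0  5 18 18 23 20 23 46  0]
    0.098 31 [[615.4, 39.7], [8.8, 21.1], 38.4] med [0.6164 0.0428 0.105 ] [0.6148 0.0413 0.105 ]
    0.127 54 [[609.7, 37.5], [19.1, 18.7], 11.9] med [0.6103 0.038  0.1333] [0.6104 0.0377 0.1327]
    0.08 23 [[613.8, 42.1], [5.3, 18.0], 54.5] med [0.616  0.0428 0.0859] [0.6146 0.0416 0.086 ]
scene lug 132 hist z/cm [ 0  0 18 37 28 14 17 15  2  0  0  0  0  0  0]
    0.06 17 [[682.8, 147.7], [9.8, 25.8], 17.8] med [0.6835 0.1401 0.0654] [0.6842 0.1483 0.0655]
scene head [[524.5, 301.2], [153.5, 159.7], 17.2]
```

```bash
cat >> h.py <<'E'
from scipy.spatial.transform import Rotation as Ro
def go(xyz,yaw=None):
    o=r.get_obs(); R=Ro.from_rotvec(o['ee_rot']).as_matrix(); d=R.T@(np.array(xyz)-o['ee_pos'])
    cy=np.degrees(np.arctan2(R[1,1],R[0,1])); tw=0 if yaw is None else -((yaw-cy+90)%180-90)
    print('t',o['time'],'pos',np.round(o['ee_pos'],4),'tooly yaw',round(cy,2),'tilt',np.round(R[:,2],3),'F',np.round(o['contact_force'],1),'open',round(o['opening'],4),'\n travel cm',np.round(d*100,2),'twist',round(tw,1),'joints',np.round(o['joints'],2))
E
python3 -c "
from h import *
go([.45,-.15,.24],10); go([.579,.122,.24],10)"
```

```text
t 0.1 pos [ 0.2629 -0.5391  0.2326] tooly yaw -64.0 tilt [-0.001  0.002 -1.   ] F [-0.2 -0.5 -1.1] open 0.088 
 travel cm [ 33.87 -26.77  -0.69] twist -74.0 joints [-1.17  0.09  1.23 -0.    1.82 -0.06]
t 0.1 pos [ 0.2629 -0.5391  0.2326] tooly yaw -64.0 tilt [-0.001  0.002 -1.   ] F [-0.2 -0.5 -1.1] open 0.088 
 travel cm [ 57.39 -45.56  -0.65] twist -74.0 joints [-1.17  0.09  1.23 -0.    1.82 -0.06]
```

Candidates for the block, as pixels in the 768x576 top view:
- The one on the bed between plate and chuck, at (340,313). Its neck measures 22x44 mm and its foot about 40x63 mm.
- Two larger look-alikes on the table, at (353,190) and (425,203).

I choose the one on the bed. Both the close crop and the measured sizes confirm it as the smallest.

Request:
servo_tool --targets '[{"travel": [3, -2.4, -0.1], "twist": -6, "gripper": 100}, {"travel": [6, -4.8, -0.2], "twist": -12, "gripper": 100}, {"travel": [9, -7.2, -0.3], "twist": -18, "gripper": 100}, {"travel": [12, -9.6, -0.4], "twist": -24, "gripper": 100}, {"travel": [15, -12, -0.5], "twist": -30, "gripper": 100}, {"travel": [18, -14.4, -0.6], "twist": -36, "gripper": 100}, {"travel": [21, -16.8, -0.7], "twist": -42, "gripper": 100}, {"travel": [24, -19.2, -0.7], "twist": -48, "gripper": 100}]'

```text
time: 0.77
ee_pos: [0.3949, -0.2597, 0.2405]
ee_rot: [-2.504, -1.897, -0.0]
contact_force: [0.6, 0.3, 0.8]
opening: 0.0879
```

```bash
python3 -c "
from h import *
go([.579,.122,.24],10)"
```

```text
t 0.7667 pos [ 0.3949 -0.2597  0.2405] tooly yaw -15.72 tilt [ 0.  0. -1.] F [0.6 0.3 0.8] open 0.0879 
 travel cm [41.73  7.38  0.05] twist -25.7 joints [-0.65 -0.25  1.54  0.    1.85 -0.38]
```

Request:
servo_tool --targets '[{"travel": [4, 0.7, 0], "twist": -3.5, "gripper": 100}, {"travel": [8, 1.4, 0], "twist": -7, "gripper": 100}, {"travel": [12, 2.1, 0], "twist": -10.5, "gripper": 100}, {"travel": [16, 2.8, 0], "twist": -14, "gripper": 100}, {"travel": [20, 3.5, 0], "twist": -17.5, "gripper": 100}, {"travel": [24, 4.2, 0], "twist": -21, "gripper": 100}, {"travel": [28, 4.9, 0], "twist": -24.5, "gripper": 100}, {"travel": [32, 5.6, 0], "twist": -25.7, "gripper": 100}]'

```text
time: 1.43
ee_pos: [0.5369, 0.0328, 0.2403]
ee_rot: [-2.021, -2.405, 0.001]
contact_force: [0.2, -1.0, 0.5]
opening: 0.0881
```

```bash
python3 - <<'E'
from h import *
go([.58,.1228,.2],10)
c=r.camera('wrist');save('w1',c['frame'],1.4);np.savez('pics/w1.npz',**c);print(np.round(c['cam_to_world'],3).tolist(),c['K'][0,0])
E
```

```text
t 1.4333 pos [0.5369 0.0328 0.2403] tooly yaw 9.89 tilt [-0. -0. -1.] F [ 0.2 -1.   0.5] open 0.0881 
 travel cm [8.13 5.79 4.02] twist -0.1 joints [-0.   -0.07  1.39 -0.    1.83 -0.17]
[[0.985, 0.166, 0.048, 0.524], [0.173, -0.946, -0.273, 0.108], [-0.0, 0.277, -0.961, 0.392], [0.0, 0.0, 0.0, 1.0]] 305.3052541368583
```

View pics/w1.png

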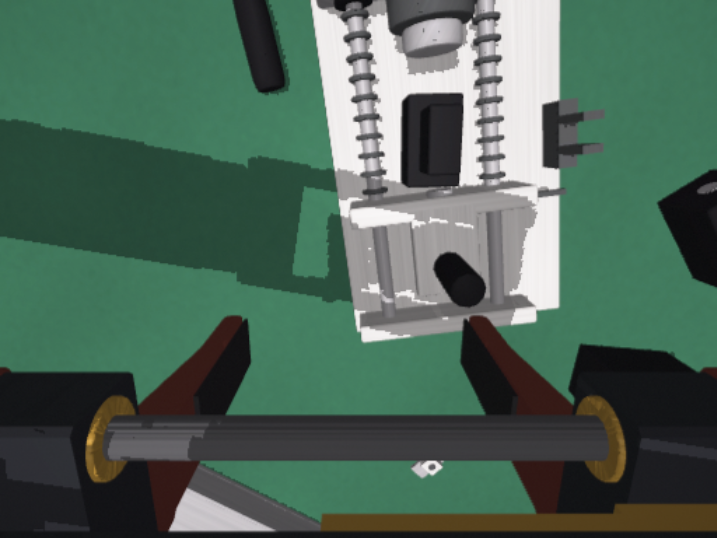

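The wrist view (717 px wide) shows the block's neck at (440,139), the post top at (467,290), the pointer at (552,191), and the fork lugs at (590,115) and (590,148). Next I measure these.

```bash
cat >> h.py <<'E'
def lugs(c,lo=.079,hi=.091):
    P=cloud(c); a=np.radians(17.2); e=np.array([-np.sin(a),np.cos(a)]); ex=np.array([np.cos(a),np.sin(a)])
    q=P[...,:2]-np.array([.5575,.1959]); return P,q@ex,q@e
E
python3 - <<'E'
from h import *
c=dict(np.load('pics/w1.npz')); P,mx,my=lugs(c); f=c['frame'].astype(int); z=P[...,2]
dark=f.max(-1)<70
m=dark&(z>.098)&(z<.112)&(abs(mx)<.05)&(my>-.13)&(my<-.03); print('neck',m.sum(),rect(P[m]),P[m].mean(0).round(4))
m=dark&(z>.128)&(z<.142)&(abs(mx)<.05)&(my<-.13); print('post',m.sum(),rect(P[m]))
m=(z>.08)&(z<.092)&(mx>.06)&(mx<.125)&(my<-.03)&(my>-.13)
print('lug', m.sum(), rect(P[m])); v,u=np.nonzero(m)
print(np.round(np.c_[u*1.4,v*1.4,mx[m]*1e3,my[m]*1e3,z[m]*1e3],0)[::6])
m=(z>.062)&(z<.08)&(mx>.072)&(mx<.1)&(my<-.1)&(my>-.145); print('ptr',m.sum()); 
if m.sum(): v,u=np.nonzero(m);print(np.round(np.c_[u*1.4,v*1.4,mx[m]*1e3,my[m]*1e3,z[m]*1e3],0)[::3])
m=(z>.066)&(z<.08)&(abs(mx)<.068)&(my<-.1)&(my>-.14); print('plate',m.sum(),rect(P[m]),my[m].mean())
E
```

```text
neck 1264 [[579.2, 124.1], [21.6, 43.3], 11.3] [0.5788 0.1244 0.1052]
post 557 [[608.7, 36.9], [22.7, 22.5], 6.5]
lug 245 [[680.8, 147.7], [14.9, 27.8], 17.6]
[[595. 109. 105. -69.  87.]
 [603. 109. 110. -69.  87.]
 [592. 111. 102. -69.  88.]
 [601. 111. 108. -70.  87.]
 [582. 112.  97. -69.  86.]
 [591. 112. 102. -70.  88.]
 [599. 112. 107. -71.  87.]
 [582. 113.  97. -70.  86.]
 [591. 113. 102. -71.  87.]
 [599. 113. 108. -72.  85.]
 [581. 115.  96. -71.  85.]
 [589. 115. 102. -72.  85.]
 [598. 115. 107. -72.  87.]
 [580. 116.  97. -72.  83.]
 [588. 116. 100. -72.  86.]
 [596. 116. 107. -73.  85.]
 [578. 118.  97. -72.  81.]
 [587. 118. 100. -73.  86.]
 [595. 118. 105. -74.  86.]
 [580. 119.  97. -73.  83.]
 [588. 119. 101. -74.  86.]
 [595. 143. 107. -90.  84.]
 [582. 144. 100. -90.  81.]
 [591. 144. 103. -91.  86.]
 [599. 144. 109. -92.  86.]
 [582. 146.  97. -91.  86.]
 [591. 146. 102. -92.  87.]
 [599. 146. 108. -92.  87.]
 [582. 147.  96. -92.  88.]
 [591. 147. 102. -93.  87.]
 [599. 147. 109. -93.  86.]
 [582. 148.  97. -93.  87.]
 [591. 148. 103. -94.  86.]
 [599. 148. 109. 
[... 640 characters left out ...]
1.]
 [ 542.  192.   75. -121.   72.]
 [ 546.  192.   79. -122.   71.]
 [ 550.  192.   81. -122.   72.]
 [ 554.  192.   85. -122.   71.]
 [ 559.  192.   88. -123.   72.]
 [ 563.  192.   91. -123.   72.]
 [ 539.  193.   73. -122.   72.]
 [ 543.  193.   77. -122.   71.]
 [ 547.  193.   79. -123.   72.]
 [ 552.  193.   83. -123.   71.]
 [ 556.  193.   85. -123.   73.]
 [ 560.  193.   89. -124.   72.]
 [ 564.  193.   92. -124.   72.]
 [ 539.  195.   73. -123.   72.]
 [ 543.  195.   76. -123.   72.]
 [ 547.  195.   80. -124.   72.]
 [ 552.  195.   83. -124.   71.]
 [ 538.  196.   72. -124.   72.]
 [ 542.  196.   75. -124.   72.]]
plate 2606 [[593.0, 81.2], [135.8, 39.7], 17.0] -0.12376548494697868
```

```bash
python3 -c "
from h import *
go([.5795,.1238,.083],11)"
```

```text
t 1.4833 pos [0.5386 0.0389 0.239 ] tooly yaw 10.19 tilt [-0.001  0.004 -1.   ] F [-4.2  2.5 -2. ] open 0.0878 
 travel cm [ 7.57  5.52 15.64] twist -0.8 joints [ 0.01 -0.07  1.38  0.    1.83 -0.17]
```

Request:
servo_tool --targets '[{"travel": [2.5, 1.8, 0], "twist": -0.8, "gripper": 100}, {"travel": [5, 3.7, 0], "twist": -0.8, "gripper": 100}, {"travel": [7.5, 5.5, 0], "twist": -0.8, "gripper": 100}, {"travel": [7.5, 5.5, 3], "twist": -0.8, "gripper": 100}, {"travel": [7.5, 5.5, 6], "twist": -0.8, "gripper": 100}, {"travel": [7.5, 5.5, 9], "twist": -0.8, "gripper": 100}, {"travel": [7.5, 5.5, 9], "twist": -0.8, "gripper": 100}, {"travel": [7.5, 5.5, 9], "twist": -0.8, "gripper": 100}]'

```text
time: 2.15
ee_pos: [0.5769, 0.1136, 0.1485]
ee_rot: [-2.007, -2.413, 0.006]
contact_force: [0.9, 0.8, 0.4]
opening: 0.0879
```

```bash
python3 -c "
from h import *
go([.5795,.1238,.083],11)
c=r.camera('wrist');save('w2',c['frame'],1.4)
go([.5795,.1238,.083],11)"
```

```text
t 2.15 pos [0.5769 0.1136 0.1485] tooly yaw 10.5 tilt [-0.005 -0.001 -1.   ] F [0.9 0.8 0.4] open 0.0879 
 travel cm [0.95 0.47 6.55] twist -0.5 joints [ 0.14  0.06  1.41  0.    1.67 -0.05]
t 2.2 pos [0.5781 0.1137 0.1513] tooly yaw 10.49 tilt [-0. -0. -1.] F [-0.3  0.4  0. ] open 0.0878 
 travel cm [0.96 0.32 6.83] twist -0.5 joints [ 0.14  0.06  1.41  0.    1.67 -0.05]
```

View pics/w2.png

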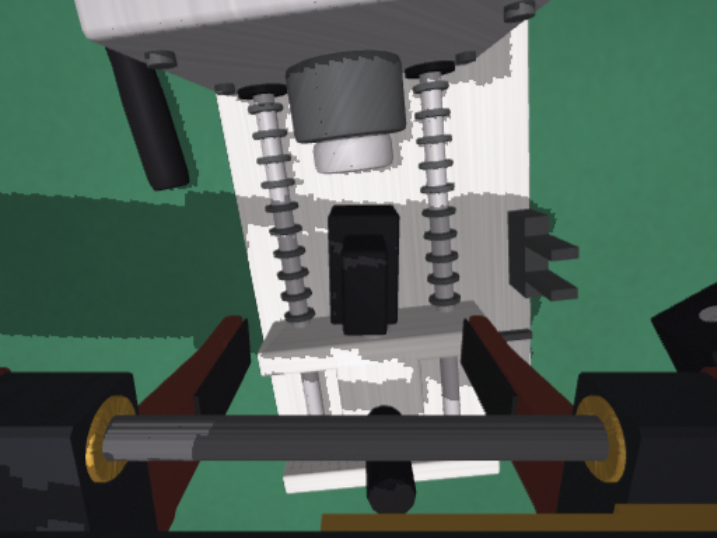

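Request:
servo_tool --targets '[{"travel": [0.4, 0.1, 1.5], "twist": -0.5, "gripper": 100}, {"travel": [0.9, 0.3, 3], "twist": -0.5, "gripper": 100}, {"travel": [0.95, 0.3, 5], "twist": -0.5, "gripper": 100}, {"travel": [0.95, 0.3, 6.7], "twist": -0.5, "gripper": 100}, {"travel": [0.95, 0.3, 6.7], "twist": -0.5, "gripper": 80}, {"travel": [0.95, 0.3, 6.7], "twist": -0.5, "gripper": 60}, {"travel": [0.95, 0.3, 6.7], "twist": -0.5, "gripper": 50}, {"travel": [0.95, 0.3, 6.7], "twist": -0.5, "gripper": 50}]' --grip_force 25

```text
time: 2.87
ee_pos: [0.5808, 0.1238, 0.0866]
ee_rot: [1.997, 2.422, 0.005]
contact_force: [0.2, 0.1, 0.6]
opening: 0.0649
```

```bash
python3 -c "
from h import *
c=r.camera('wrist');save('w3',c['frame'],1.4)
go([.5795,.1238,.083],11)"
```

```text
t 2.9167 pos [0.5805 0.1238 0.0862] tooly yaw 10.99 tilt [ 0.004  0.001 -1.   ] F [-0.2  0.5 -0.6] open 0.0602 
 travel cm [ 0.02 -0.1   0.32] twist -0.0 joints [ 0.15  0.09  1.49  0.    1.55 -0.04]
```

View pics/w3.png

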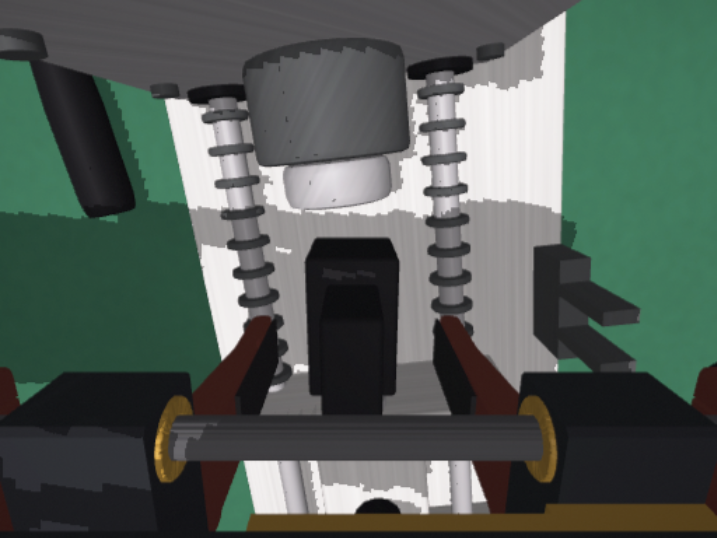

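Request:
servo_tool --targets '[{"travel": [0, -0.05, 0.3], "twist": 0, "gripper": 50}, {"travel": [0, -0.05, 0.3], "twist": 0, "gripper": 30}, {"travel": [0, -0.05, 0.3], "twist": 0, "gripper": 0}, {"travel": [0, -0.05, 0.3], "twist": 0, "gripper": 0}, {"travel": [0, -0.05, 0.3], "twist": 0, "gripper": 0}, {"travel": [0, -0.05, 0.3], "twist": 0, "gripper": 0}, {"travel": [0, -0.05, 0.3], "twist": 0, "gripper": 0}, {"travel": [0, -0.05, 0.3], "twist": 0, "gripper": 0}]' --grip_force 30

```text
time: 3.58
ee_pos: [0.5789, 0.1237, 0.0806]
ee_rot: [-1.998, -2.424, -0.0]
contact_force: [0.6, -0.7, -0.4]
opening: 0.0214
```

Request:
servo_tool --targets '[{"travel": [0, 0, 0], "twist": 0, "gripper": 0}, {"travel": [0, 0, 0], "twist": 0, "gripper": 0}, {"travel": [0, 0, 0], "twist": 0, "gripper": 0}, {"travel": [0, 0, 0], "twist": 0, "gripper": 0}, {"travel": [0, 0, -0.3], "twist": 0, "gripper": 0}, {"travel": [0, 0, -0.8], "twist": 0, "gripper": 0}, {"travel": [0, 0, -1.5], "twist": 0, "gripper": 0}, {"travel": [0, 0, -2], "twist": 0, "gripper": 0}]'

```text
time: 4.25
ee_pos: [0.5789, 0.1237, 0.1014]
ee_rot: [-1.998, -2.424, -0.0]
contact_force: [0.3, 0.8, -2.9]
opening: 0.0217
```

```bash
python3 -c "
from h import *
c=r.camera('wrist');save('w4',c['frame'],1.4)
go([.5795,.1238,.25],11)"
```

```text
t 4.3 pos [0.5796 0.1238 0.1029] tooly yaw 11.0 tilt [ 0.002  0.    -1.   ] F [ 0.8  0.1 -3.1] open 0.022 
 travel cm [  0.     0.03 -14.71] twist 0.0 joints [ 0.15  0.08  1.47  0.    1.59 -0.04]
```

View pics/w4.png

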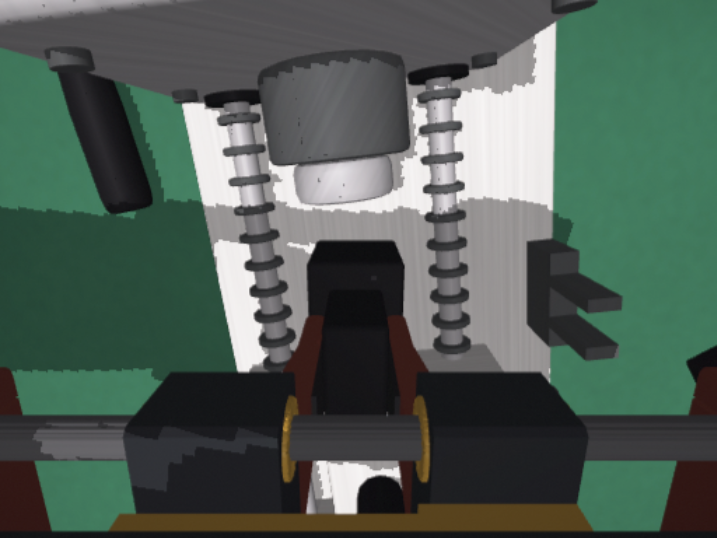

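Request:
servo_tool --targets '[{"travel": [0, 0, -2], "twist": 0, "gripper": 0}, {"travel": [0, 0, -4], "twist": 0, "gripper": 0}, {"travel": [0, 0, -6], "twist": 0, "gripper": 0}, {"travel": [0, 0, -8], "twist": 0, "gripper": 0}, {"travel": [0, 0, -10], "twist": 0, "gripper": 0}, {"travel": [0, 0, -12], "twist": 0, "gripper": 0}, {"travel": [0, 0, -13.5], "twist": 0, "gripper": 0}, {"travel": [0, 0, -14.5], "twist": 0, "gripper": 0}]'

```text
time: 4.97
ee_pos: [0.5793, 0.1237, 0.2484]
ee_rot: [1.997, 2.423, 0.004]
contact_force: [0.8, 0.2, -2.0]
opening: 0.0219
```

```bash
python3 -c "
from h import *
go([.462,-.3605,.25],-22)"
```

```text
t 4.9667 pos [0.5793 0.1237 0.2484] tooly yaw 11.0 tilt [ 0.003  0.001 -1.   ] F [ 0.8  0.2 -2. ] open 0.0219 
 travel cm [-45.29 -20.75  -0.23] twist 33.0 joints [ 0.15  0.07  1.23  0.    1.84 -0.04]
```

Request:
servo_tool --targets '[{"travel": [-1.5, -0.7, 0], "twist": 1, "gripper": 0}, {"travel": [-4, -1.8, 0], "twist": 3, "gripper": 0}, {"travel": [-7, -3.2, 0], "twist": 5, "gripper": 0}, {"travel": [-10, -4.6, 0], "twist": 7, "gripper": 0}, {"travel": [-13, -6, 0], "twist": 9, "gripper": 0}, {"travel": [-16, -7.3, 0], "twist": 11, "gripper": 0}, {"travel": [-19, -8.7, 0], "twist": 13, "gripper": 0}, {"travel": [-22, -10.1, 0], "twist": 16, "gripper": 0}]'

```text
time: 5.63
ee_pos: [0.521, -0.1129, 0.2455]
ee_rot: [-2.318, -2.121, 0.0]
contact_force: [1.6, -0.1, -3.1]
opening: 0.0217
```

```bash
python3 -c "
from h import *
go([.462,-.3605,.25],-22)"
```

```text
t 5.6333 pos [ 0.521  -0.1129  0.2455] tooly yaw -5.08 tilt [-0.  0. -1.] F [ 1.6 -0.1 -3.1] open 0.0217 
 travel cm [-25.18  -3.68  -0.45] twist 16.9 joints [-0.28 -0.09  1.39 -0.    1.84 -0.19]
```

Request:
servo_tool --targets '[{"travel": [-4, -0.6, 0], "twist": 3, "gripper": 0}, {"travel": [-8, -1.2, 0], "twist": 6, "gripper": 0}, {"travel": [-12, -1.8, 0], "twist": 9, "gripper": 0}, {"travel": [-16, -2.4, 0], "twist": 12, "gripper": 0}, {"travel": [-19.5, -2.9, 0], "twist": 15, "gripper": 0}, {"travel": [-22.5, -3.3, 0], "twist": 17, "gripper": 0}, {"travel": [-24.3, -3.6, 0], "twist": 17, "gripper": 0}, {"travel": [-24.9, -3.7, 0], "twist": 17, "gripper": 0}]'

```text
time: 6.3
ee_pos: [0.4617, -0.3593, 0.2447]
ee_rot: [-2.607, -1.751, 0.002]
contact_force: [1.2, -0.1, -2.7]
opening: 0.0222
```

```bash
python3 -c "
from h import *
c=r.camera('top');save('t2',c['frame'],1.5)
c=r.camera('wrist');save('w5',c['frame'],1)
go([.462,-.3605,.068],-22)"
```

```text
t 6.4 pos [ 0.4627 -0.3572  0.245 ] tooly yaw -22.1 tilt [-0.001  0.001 -1.   ] F [ 0.1  0.6 -2.6] open 0.022 
 travel cm [-0.34  0.08 17.7 ] twist -0.1 joints [-0.72  0.05  1.25  0.    1.84 -0.33]
```

View pics/t2.png

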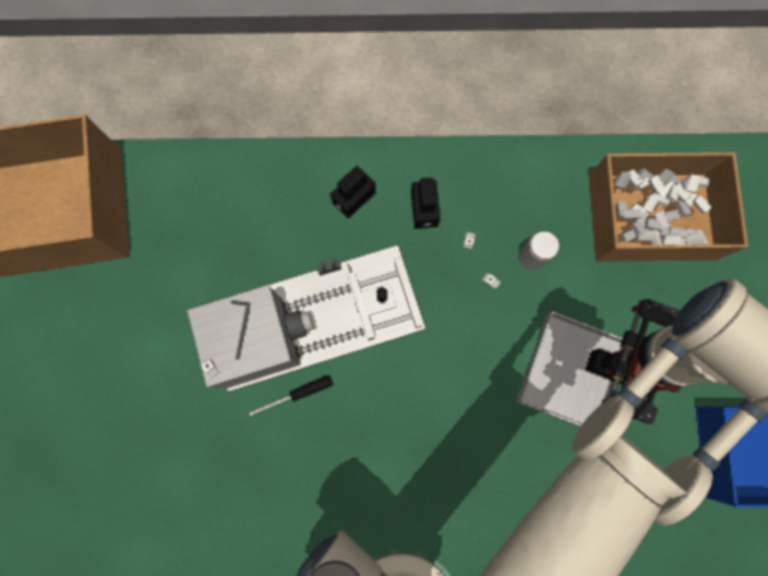

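View pics/w5.png

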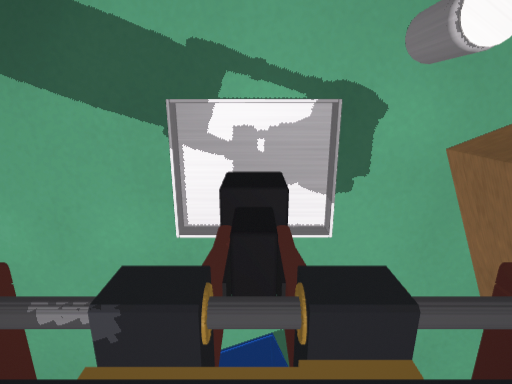

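The block hangs upright over the tray. In the wrist view its foot is at (254,200) and the tray spans x 167–340. Now I lower it.

Request:
servo_tool --targets '[{"travel": [-0.1, 0, 2.5], "twist": 0, "gripper": 0}, {"travel": [-0.3, 0, 5.5], "twist": 0, "gripper": 0}, {"travel": [-0.3, 0, 8.5], "twist": 0, "gripper": 0}, {"travel": [-0.3, 0, 11.5], "twist": 0, "gripper": 0}, {"travel": [-0.3, 0, 14], "twist": 0, "gripper": 0}, {"travel": [-0.3, 0, 15.5], "twist": 0, "gripper": 0}, {"travel": [-0.3, 0, 16.5], "twist": 0, "gripper": 0}, {"travel": [-0.3, 0, 17], "twist": 0, "gripper": 0}]'

```text
time: 7.07
ee_pos: [0.4621, -0.3575, 0.074]
ee_rot: [-2.601, -1.758, 0.0]
contact_force: [-0.9, -0.2, -3.4]
opening: 0.0222
```

```bash
python3 -c "
from h import *
c=r.camera('wrist');c=r.camera('wrist')
go([.462,-.3605,.0655],-22)"
```

```text
t 7.1667 pos [ 0.4624 -0.3583  0.0755] tooly yaw -21.94 tilt [-0.     0.001 -1.   ] F [ 0.1  0.7 -3.4] open 0.0215 
 travel cm [-0.22  0.05  1.  ] twist 0.1 joints [-0.72  0.08  1.52  0.    1.54 -0.33]
```

Request:
servo_tool --targets '[{"travel": [0, 0, 0.4], "twist": 0, "gripper": 0}, {"travel": [0, 0, 0.7], "twist": 0, "gripper": 0}, {"travel": [0, 0, 0.9], "twist": 0, "gripper": 0}, {"travel": [0, 0, 1.0], "twist": 0, "gripper": 0}, {"travel": [0, 0, 1.05], "twist": 0, "gripper": 0}, {"travel": [0, 0, 1.05], "twist": 0, "gripper": 0}, {"travel": [0, 0, 1.05], "twist": 0, "gripper": 0}, {"travel": [0, 0, 1.05], "twist": 0, "gripper": 0}]'

```text
time: 7.83
ee_pos: [0.4621, -0.3593, 0.0653]
ee_rot: [2.604, 1.757, 0.0]
contact_force: [0.3, 0.2, -2.6]
opening: 0.022
```

```bash
python3 -c "
from h import *
go([.462,-.3605,.0655],-22)"
```

```text
t 7.8333 pos [ 0.4621 -0.3593  0.0653] tooly yaw -22.0 tilt [ 0. -0. -1.] F [ 0.3  0.2 -2.6] open 0.022 
 travel cm [-0.11  0.04 -0.02] twist -0.0 joints [-0.72  0.08  1.54 -0.    1.52 -0.33]
```

Not quite touching yet: the force still reads the full weight. I go down in small steps.

Request:
servo_tool --targets '[{"travel": [0, 0, 0.05], "twist": 0, "gripper": 0}, {"travel": [0, 0, 0.1], "twist": 0, "gripper": 0}, {"travel": [0, 0, 0.15], "twist": 0, "gripper": 0}, {"travel": [0, 0, 0.15], "twist": 0, "gripper": 0}, {"travel": [0, 0, 0.15], "twist": 0, "gripper": 0}, {"travel": [0, 0, 0.15], "twist": 0, "gripper": 0}, {"travel": [0, 0, 0.15], "twist": 0, "gripper": 0}, {"travel": [0, 0, 0.15], "twist": 0, "gripper": 0}]'

```text
time: 8.5
ee_pos: [0.4622, -0.3593, 0.0646]
ee_rot: [2.604, 1.756, 0.0]
contact_force: [-2.8, 1.7, 5.8]
opening: 0.0218
```

Request:
servo_tool --targets '[{"travel": [0, 0, 0], "twist": 0, "gripper": 30}, {"travel": [0, 0, 0], "twist": 0, "gripper": 40}, {"travel": [0, 0, 0], "twist": 0, "gripper": 60}, {"travel": [0, 0, 0], "twist": 0, "gripper": 80}, {"travel": [0, 0, 0], "twist": 0, "gripper": 80}, {"travel": [0, 0, 0], "twist": 0, "gripper": 80}, {"travel": [0, 0, 0], "twist": 0, "gripper": 80}, {"travel": [0, 0, 0], "twist": 0, "gripper": 80}]'

```text
time: 9.17
ee_pos: [0.4621, -0.3592, 0.0636]
ee_rot: [-2.604, -1.757, 0.0]
contact_force: [0.2, -0.1, 0.1]
opening: 0.0684
```

Request:
servo_tool --targets '[{"travel": [0, 0, -1], "twist": 0, "gripper": 80}, {"travel": [0, 0, -2.5], "twist": 0, "gripper": 80}, {"travel": [0, 0, -5], "twist": 0, "gripper": 80}, {"travel": [0, 0, -8], "twist": 0, "gripper": 80}, {"travel": [0, 0, -11], "twist": 0, "gripper": 80}, {"travel": [0, 0, -14], "twist": 0, "gripper": 80}, {"travel": [0, 0, -17], "twist": 0, "gripper": 80}, {"travel": [0, 0, -19], "twist": 0, "gripper": 80}]'

```text
time: 9.83
ee_pos: [0.4623, -0.3594, 0.2584]
ee_rot: [2.601, 1.754, 0.002]
contact_force: [1.0, 0.6, -1.0]
opening: 0.0705
```

```bash
python3 -c "
from h import *
c=r.camera('wrist');save('w6',c['frame'],1)
c=r.camera('scene');save('s6',c['frame'],1.5)
P=cloud(c);m=(c['frame'].max(-1)<70)&(abs(P[...,0]-.462)<.06)&(abs(P[...,1]+.36)<.06)&(P[...,2]>.08)&(P[...,2]<.1)
print(m.sum(),rect(P[m]),P[m].mean(0))
go([.6087,.0369,.255],-72.8)"
```

```text
58 [[464.6, -357.2], [41.5, 20.2], 68.5] [ 0.46520014 -0.35451929  0.08694391]
t 9.9333 pos [ 0.463  -0.36    0.2597] tooly yaw -22.0 tilt [ 0.007 -0.006 -1.   ] F [ 1.5 -0.3  0. ] open 0.0701 
 travel cm [42.26 -1.36  0.34] twist 50.8 joints [-0.72  0.05  1.22  0.    1.86 -0.33]
```

View pics/s6.png

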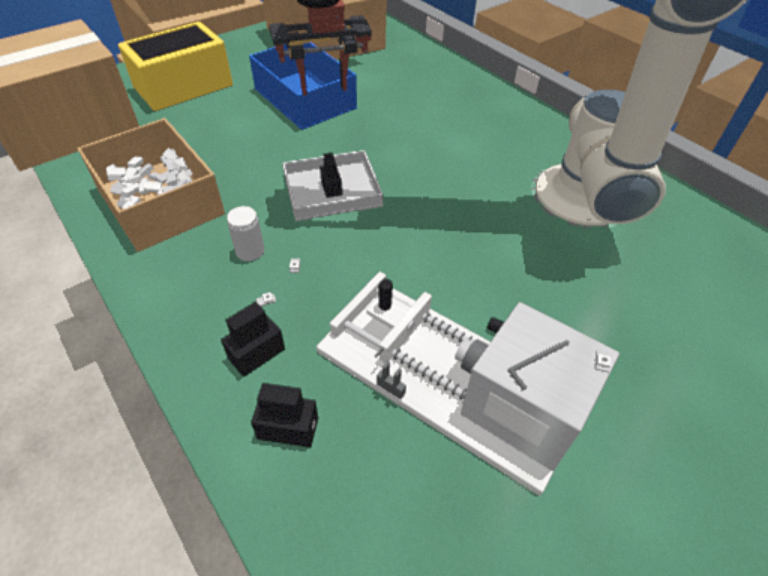

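The scene view shows the block standing upright in the tray at (331,175), with its top at z 0.087. That matches 4 + 85 mm. Clips, can and tools are unmoved. Next I go to the post.

Request:
servo_tool --targets '[{"travel": [1.5, 0, 0], "twist": 3, "gripper": 80}, {"travel": [4, -0.1, 0], "twist": 7, "gripper": 80}, {"travel": [7, -0.2, 0], "twist": 11, "gripper": 80}, {"travel": [10, -0.3, 0], "twist": 15, "gripper": 80}, {"travel": [13, -0.4, 0], "twist": 19, "gripper": 80}, {"travel": [16, -0.5, 0], "twist": 23, "gripper": 80}, {"travel": [19, -0.6, 0], "twist": 27, "gripper": 80}, {"travel": [22, -0.7, 0], "twist": 31, "gripper": 80}]'

```text
time: 10.6
ee_pos: [0.5379, -0.151, 0.2523]
ee_rot: [-2.98, -0.991, 0.002]
contact_force: [0.5, 0.3, -0.1]
opening: 0.0702
```

```bash
python3 -c "
from h import *
go([.6087,.0369,.255],-72.8)"
```

```text
t 10.6 pos [ 0.5379 -0.151   0.2523] tooly yaw -53.2 tilt [-0.002  0.001 -1.   ] F [ 0.5  0.3 -0.1] open 0.0702 
 travel cm [ 16.93 -10.81  -0.27] twist 19.6 joints [-0.33 -0.01  1.31  0.    1.85  0.59]
```

Request:
servo_tool --targets '[{"travel": [3, -1.9, 0], "twist": 4, "gripper": 80}, {"travel": [6, -3.8, 0], "twist": 8, "gripper": 80}, {"travel": [9, -5.7, 0], "twist": 12, "gripper": 80}, {"travel": [12, -7.6, 0], "twist": 16, "gripper": 80}, {"travel": [14.5, -9.3, 0], "twist": 19.6, "gripper": 80}, {"travel": [16.2, -10.4, 0], "twist": 19.6, "gripper": 80}, {"travel": [16.7, -10.7, 0], "twist": 19.6, "gripper": 80}, {"travel": [16.7, -10.7, 0], "twist": 19.6, "gripper": 80}]'

```text
time: 11.27
ee_pos: [0.6068, 0.0346, 0.2521]
ee_rot: [-3.105, -0.479, 0.004]
contact_force: [0.6, 0.2, -0.1]
opening: 0.0704
```

```bash
python3 -c "
from h import *
c=r.camera('wrist');save('w7',c['frame'],1.4)
go([.6087,.0369,.104],-72.8)"
```

```text
t 11.3167 pos [0.6067 0.0332 0.2526] tooly yaw -72.53 tilt [-0.002 -0.001 -1.   ] F [-0.  -1.  -0.3] open 0.0701 
 travel cm [ 0.33 -0.29 14.86] twist 0.3 joints [-0.    0.12  1.17 -0.    1.86  1.26]
```

View pics/w7.png

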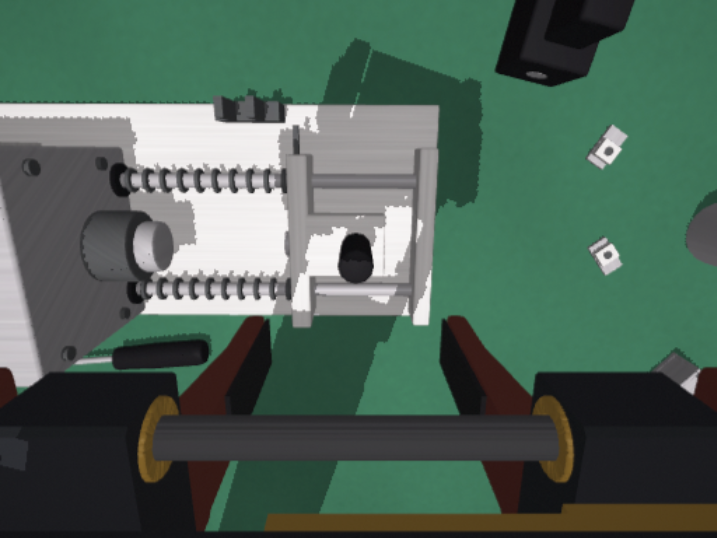

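Request:
servo_tool --targets '[{"travel": [0.2, -0.2, 2], "twist": 0.3, "gripper": 80}, {"travel": [0.3, -0.25, 5], "twist": 0.3, "gripper": 80}, {"travel": [0.3, -0.25, 8], "twist": 0.3, "gripper": 80}, {"travel": [0.3, -0.25, 11], "twist": 0.3, "gripper": 80}, {"travel": [0.3, -0.25, 13.5], "twist": 0.3, "gripper": 80}, {"travel": [0.3, -0.25, 14.8], "twist": 0.3, "gripper": 60}, {"travel": [0.3, -0.25, 14.8], "twist": 0.3, "gripper": 50}, {"travel": [0.3, -0.25, 14.8], "twist": 0.3, "gripper": 40}]'

```text
time: 11.98
ee_pos: [0.6088, 0.0355, 0.1059]
ee_rot: [3.107, 0.465, -0.001]
contact_force: [0.3, 0.8, 0.7]
opening: 0.0539
```

Request:
servo_tool --targets '[{"travel": [0, 0, 0], "twist": 0, "gripper": 0}, {"travel": [0, 0, 0], "twist": 0, "gripper": 0}, {"travel": [0, 0, 0], "twist": 0, "gripper": 0}, {"travel": [0, 0, 0], "twist": 0, "gripper": 0}, {"travel": [0, 0, 0], "twist": 0, "gripper": 0}, {"travel": [0, 0, 0], "twist": 0, "gripper": 0}, {"travel": [0, 0, 0], "twist": 0, "gripper": 0}, {"travel": [0, 0, 0], "twist": 0, "gripper": 0}]' --grip_force 40

```text
time: 12.65
ee_pos: [0.6098, 0.0361, 0.107]
ee_rot: [3.106, 0.466, 0.004]
contact_force: [1.5, -3.0, 5.9]
opening: 0.0231
```

```bash
python3 -c "
from h import *
c=r.camera('wrist');save('w8',c['frame'],1.4)
o=r.get_obs();a=np.radians(17.2)
go(o['ee_pos']+.04*np.array([-np.sin(a),np.cos(a),0]),-72.8)"
```

```text
t 12.7 pos [0.6099 0.0361 0.107 ] tooly yaw -72.92 tilt [ 0.003 -0.001 -1.   ] F [ 0.2 -4.   5.6] open 0.0237 
 travel cm [-0.01 -4.   -0.01] twist -0.1 joints [ 0.    0.13  1.41 -0.    1.6   1.28]
```

View pics/w8.png

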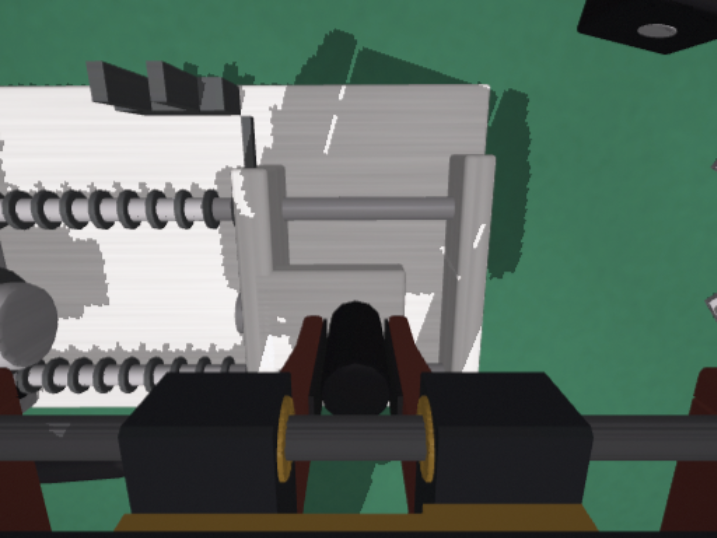

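The post is gripped with the opening at 23.7 mm, and the pointer is visible at (249,130) with the lugs at (97,85) and (163,85). Now I slide it.

Request:
servo_tool --targets '[{"travel": [0, -0.4, 0], "twist": 0, "gripper": 0}, {"travel": [0, -0.9, 0], "twist": 0, "gripper": 0}, {"travel": [0, -1.5, 0], "twist": 0, "gripper": 0}, {"travel": [0, -2.1, 0], "twist": 0, "gripper": 0}, {"travel": [0, -2.7, 0], "twist": 0, "gripper": 0}, {"travel": [0, -3.2, 0], "twist": 0, "gripper": 0}, {"travel": [0, -3.6, 0], "twist": 0, "gripper": 0}, {"travel": [0, -3.8, 0], "twist": 0, "gripper": 0}]' --grip_force 50

```text
time: 13.37
ee_pos: [0.5989, 0.0713, 0.107]
ee_rot: [3.103, 0.465, 0.004]
contact_force: [4.0, -9.5, 6.2]
opening: 0.0233
```

Request:
servo_tool --targets '[{"travel": [0, 0, 0], "twist": 0, "gripper": 0}, {"travel": [0, 0, 0], "twist": 0, "gripper": 0}, {"travel": [0, 0, 0], "twist": 0, "gripper": 0}, {"travel": [0, 0, 0], "twist": 0, "gripper": 0}, {"travel": [0, 0, 0], "twist": 0, "gripper": 0}, {"travel": [0, 0, 0], "twist": 0, "gripper": 0}, {"travel": [0, 0, 0], "twist": 0, "gripper": 0}, {"travel": [0, 0, 0], "twist": 0, "gripper": 0}]'

```text
time: 14.03
ee_pos: [0.599, 0.071, 0.107]
ee_rot: [3.104, 0.464, 0.004]
contact_force: [2.3, -7.8, 4.3]
opening: 0.0232
```

```bash
cat > m.py <<'E'
import sys
from h import *
t=sys.argv[1]
for n in ['wrist','top','scene']:
    c=r.camera(n); P,mx,my=lugs(c);z=P[...,2]
    if n=='wrist': save('w'+t,c['frame'],1.4)
    if n=='scene': save('s'+t,cv2.resize(c['frame'][150:300,200:370],None,fx=4,fy=4,interpolation=2))
    L=(z>.08)&(z<.092)&(mx>.098)&(mx<.125)&(my<-.05)&(my>-.11)
    p=(z>.062)&(z<.078)&(mx>.074)&(mx<.092)&(my<-.05)&(my>-.14)
    h=np.histogram(my[L]*1e3,bins=np.arange(-106,-58,2))[0]; y=my[L]*1e3
    print(n,'lug hist -106..',h, 'ptr',p.sum(),np.round(np.percentile(my[p]*1e3,[5,50,95]),1) if p.sum() else '')
o=r.get_obs();go(o['ee_pos'])
E
python3 m.py 9
```

```text
wrist lug hist -106.. [  0   0   0   0 109 100 106  57   0   0   0   0   0   0   0 149  97 109
  59   0   0   0   0] ptr 293 [-88.1 -86.6 -84.2]
top lug hist -106.. [0 0 0 0 0 0 0 0 0 0 0 0 0 0 0 0 0 0 0 0 0 0 0] ptr 0 
scene lug hist -106.. [0 0 0 1 4 4 6 0 0 0 0 0 0 0 1 3 6 5 1 0 0 0 0] ptr 17 [-89.5 -86.4 -85.2]
t 14.1833 pos [0.599 0.071 0.107] tooly yaw -72.99 tilt [ 0.003 -0.003 -1.   ] F [ 2.7 -8.2  5.4] open 0.0233 
 travel cm [0. 0. 0.] twist 0 joints [ 0.06  0.11  1.44 -0.    1.59  1.34]
```

View pics/w9.png

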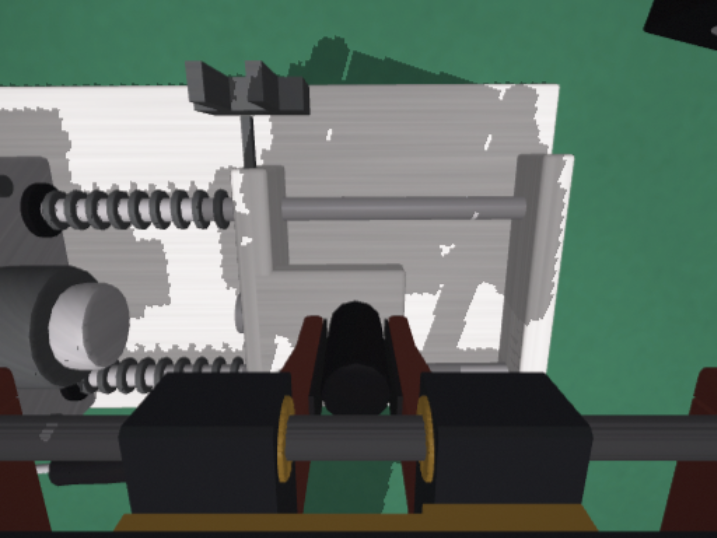

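View pics/s9.png

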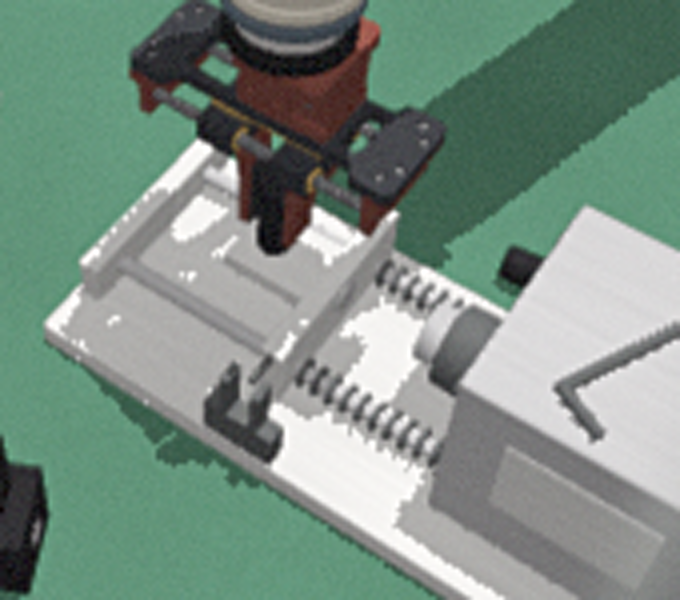

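The lugs read y −98…−91 and −76…−69, so the slot middle is at −83.4. The pointer is at −86.5, so it needs about 3 mm more.

Request:
servo_tool --targets '[{"travel": [0, -0.1, 0], "twist": 0, "gripper": 0}, {"travel": [0, -0.2, 0], "twist": 0, "gripper": 0}, {"travel": [0, -0.3, 0], "twist": 0, "gripper": 0}, {"travel": [0, -0.32, 0], "twist": 0, "gripper": 0}, {"travel": [0, -0.32, 0], "twist": 0, "gripper": 0}, {"travel": [0, -0.32, 0], "twist": 0, "gripper": 0}, {"travel": [0, -0.32, 0], "twist": 0, "gripper": 0}, {"travel": [0, -0.32, 0], "twist": 0, "gripper": 0}]'

```text
time: 14.85
ee_pos: [0.5981, 0.0739, 0.107]
ee_rot: [3.103, 0.464, 0.004]
contact_force: [2.6, -9.0, 5.7]
opening: 0.0233
```

```bash
python3 m.py 10
```

```text
wrist lug hist -106.. [  0   0   0   0 101 103 102  59   0   0   0   0   0   0   0 140 105 103
  59   0   0   0   0] ptr 292 [-85.  -83.6 -81.2]
top lug hist -106.. [0 0 0 0 0 0 0 0 0 0 0 0 0 0 0 0 0 0 0 0 0 0 0] ptr 0 
scene lug hist -106.. [0 0 0 1 5 4 6 1 0 0 0 0 0 0 0 4 4 5 1 0 0 0 0] ptr 17 [-85.9 -83.9 -82.1]
t 15.0 pos [0.5981 0.0739 0.107 ] tooly yaw -73.0 tilt [ 0.003 -0.003 -1.   ] F [ 2.  -8.2  4.9] open 0.0235 
 travel cm [0. 0. 0.] twist 0 joints [ 0.07  0.11  1.44 -0.    1.59  1.34]
```

View pics/w10.png

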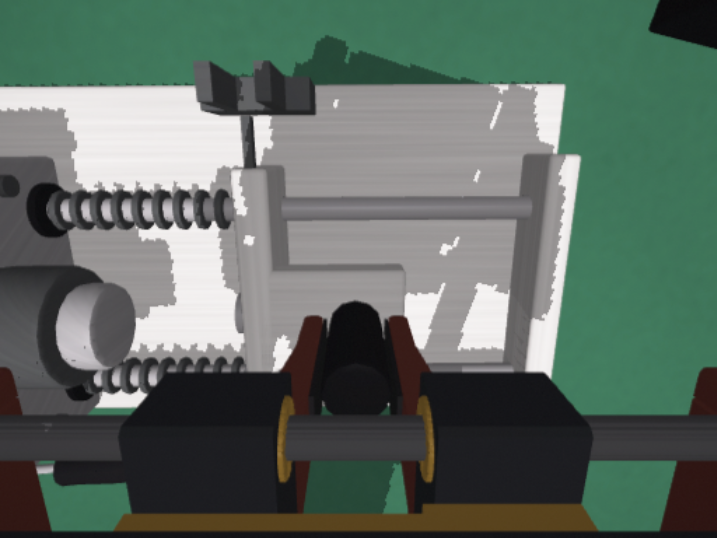

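Pointer −83.6 against slot middle −83.4, with the wrist and scene cameras in agreement. Now I hold it there for about 4.5 s.

Request:
servo_tool --targets '[{"travel": [0, 0, 0], "twist": 0, "gripper": 0}, {"travel": [0, 0, 0], "twist": 0, "gripper": 0}, {"travel": [0, 0, 0], "twist": 0, "gripper": 0}, {"travel": [0, 0, 0], "twist": 0, "gripper": 0}, {"travel": [0, 0, 0], "twist": 0, "gripper": 0}, {"travel": [0, 0, 0], "twist": 0, "gripper": 0}, {"travel": [0, 0, 0], "twist": 0, "gripper": 0}, {"travel": [0, 0, 0], "twist": 0, "gripper": 0}]'

```text
time: 15.67
ee_pos: [0.5981, 0.0739, 0.107]
ee_rot: [3.103, 0.464, 0.004]
contact_force: [3.1, -8.6, 4.5]
opening: 0.0229
```

Request:
servo_tool --targets '[{"travel": [0, 0, 0], "twist": 0, "gripper": 0}, {"travel": [0, 0, 0], "twist": 0, "gripper": 0}, {"travel": [0, 0, 0], "twist": 0, "gripper": 0}, {"travel": [0, 0, 0], "twist": 0, "gripper": 0}, {"travel": [0, 0, 0], "twist": 0, "gripper": 0}, {"travel": [0, 0, 0], "twist": 0, "gripper": 0}, {"travel": [0, 0, 0], "twist": 0, "gripper": 0}, {"travel": [0, 0, 0], "twist": 0, "gripper": 0}]'

```text
time: 16.33
ee_pos: [0.5981, 0.0739, 0.107]
ee_rot: [3.103, 0.464, 0.004]
contact_force: [3.9, -8.5, 5.7]
opening: 0.0234
```

Request:
servo_tool --targets '[{"travel": [0, 0, 0], "twist": 0, "gripper": 0}, {"travel": [0, 0, 0], "twist": 0, "gripper": 0}, {"travel": [0, 0, 0], "twist": 0, "gripper": 0}, {"travel": [0, 0, 0], "twist": 0, "gripper": 0}, {"travel": [0, 0, 0], "twist": 0, "gripper": 0}, {"travel": [0, 0, 0], "twist": 0, "gripper": 0}, {"travel": [0, 0, 0], "twist": 0, "gripper": 0}, {"travel": [0, 0, 0], "twist": 0, "gripper": 0}]'

```text
time: 17.0
ee_pos: [0.5981, 0.0739, 0.107]
ee_rot: [3.103, 0.464, 0.004]
contact_force: [2.3, -9.4, 5.0]
opening: 0.0232
```

Request:
servo_tool --targets '[{"travel": [0, 0, 0], "twist": 0, "gripper": 0}, {"travel": [0, 0, 0], "twist": 0, "gripper": 0}, {"travel": [0, 0, 0], "twist": 0, "gripper": 0}, {"travel": [0, 0, 0], "twist": 0, "gripper": 0}, {"travel": [0, 0, 0], "twist": 0, "gripper": 0}, {"travel": [0, 0, 0], "twist": 0, "gripper": 0}, {"travel": [0, 0, 0], "twist": 0, "gripper": 0}, {"travel": [0, 0, 0], "twist": 0, "gripper": 0}]'

```text
time: 17.67
ee_pos: [0.5981, 0.0739, 0.107]
ee_rot: [3.103, 0.464, 0.004]
contact_force: [3.5, -8.4, 5.6]
opening: 0.0237
```

Request:
servo_tool --targets '[{"travel": [0, 0, 0], "twist": 0, "gripper": 0}, {"travel": [0, 0, 0], "twist": 0, "gripper": 0}, {"travel": [0, 0, 0], "twist": 0, "gripper": 0}, {"travel": [0, 0, 0], "twist": 0, "gripper": 0}, {"travel": [0, 0, 0], "twist": 0, "gripper": 0}, {"travel": [0, 0, 0], "twist": 0, "gripper": 0}, {"travel": [0, 0, 0], "twist": 0, "gripper": 0}, {"travel": [0, 0, 0], "twist": 0, "gripper": 0}]'

```text
time: 18.33
ee_pos: [0.5981, 0.0739, 0.107]
ee_rot: [3.103, 0.464, 0.004]
contact_force: [2.3, -8.8, 5.5]
opening: 0.0238
```

Request:
servo_tool --targets '[{"travel": [0, 0, 0], "twist": 0, "gripper": 0}, {"travel": [0, 0, 0], "twist": 0, "gripper": 0}, {"travel": [0, 0, 0], "twist": 0, "gripper": 0}, {"travel": [0, 0, 0], "twist": 0, "gripper": 0}, {"travel": [0, 0, 0], "twist": 0, "gripper": 0}, {"travel": [0, 0, 0], "twist": 0, "gripper": 0}, {"travel": [0, 0, 0], "twist": 0, "gripper": 0}, {"travel": [0, 0, 0], "twist": 0, "gripper": 0}]'

```text
time: 19.0
ee_pos: [0.5981, 0.0739, 0.107]
ee_rot: [3.103, 0.464, 0.004]
contact_force: [2.0, -8.7, 5.6]
opening: 0.0237
```

Request:
servo_tool --targets '[{"travel": [0, 0, 0], "twist": 0, "gripper": 0}, {"travel": [0, 0, 0], "twist": 0, "gripper": 0}, {"travel": [0, 0, 0], "twist": 0, "gripper": 0}, {"travel": [0, 0, 0], "twist": 0, "gripper": 0}, {"travel": [0, 0, 0], "twist": 0, "gripper": 0}, {"travel": [0, 0, 0], "twist": 0, "gripper": 0}, {"travel": [0, 0, 0], "twist": 0, "gripper": 0}, {"travel": [0, 0, 0], "twist": 0, "gripper": 0}]'

```text
time: 19.67
ee_pos: [0.5981, 0.0739, 0.107]
ee_rot: [3.103, 0.464, 0.004]
contact_force: [3.1, -10.1, 4.7]
opening: 0.0236
```

```bash
python3 m.py 11; python3 -c "
from h import *
c=r.camera('scene');save('s12',c['frame'],1.5)
r.get_obs();print(r.get_obs()['time'])"
```

```text
wrist lug hist -106.. [  0   0   0   0 102 108  98  60   0   0   0   0   0   0   0 138 102 104
  60   0   0   0   0] ptr 293 [-85.  -83.5 -81.2]
top lug hist -106.. [0 0 0 0 0 0 0 0 0 0 0 0 0 0 0 0 0 0 0 0 0 0 0] ptr 0 
scene lug hist -106.. [0 0 0 1 5 5 6 0 0 0 0 0 0 0 1 4 4 5 1 0 0 0 0] ptr 17 [-85.6 -83.6 -82.4]
t 19.8167 pos [0.5981 0.0739 0.107 ] tooly yaw -73.0 tilt [ 0.003 -0.003 -1.   ] F [ 2.2 -8.5  4.5] open 0.0233 
 travel cm [0. 0. 0.] twist 0 joints [ 0.07  0.11  1.44 -0.    1.59  1.34]
19.8667
```

View pics/s12.png

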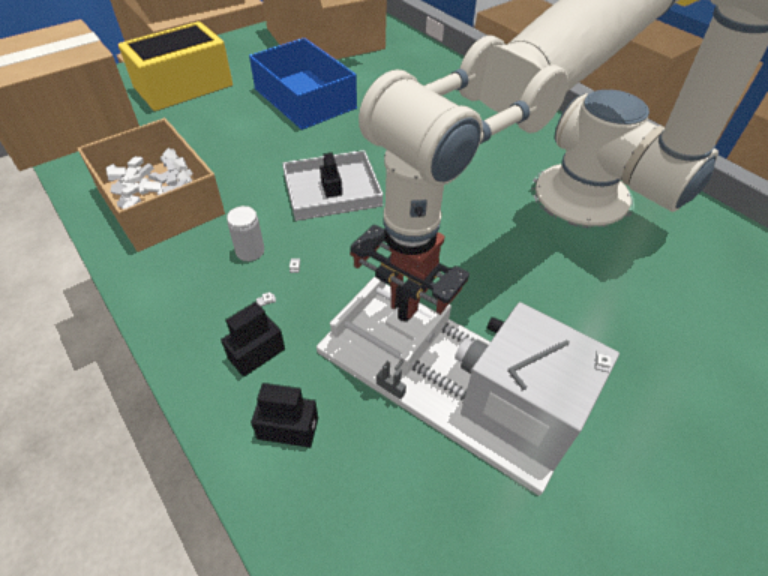

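The block stands in the tray at (331,175), the gripper holds the post at (405,300), and everything else is unmoved. I hand in.

```bash
python3 -c "
from workcell import r
print(r.hand_in())"
```

```text
the job is handed in; nothing more can be done
None
```

I moved the setting block into the tray, slid the carriage in by its post until the pointer was opposite the gauge slot, and handed the job in while still holding it there. The hand-in reports no verdict.

- **Block:** I took the smallest one, the one on the bed. It stands upright and released near the tray's centre, with its top measured at 0.087 m (0.089 m expected).
- **Carriage:** The pointer read −83.5 mm along the slide in both the wrist and scene views, against a slot middle of −83.4 mm. It was held for about 5 s at rest against roughly 9 N of spring force, with the fingers gripping the post at 50 N.
- **Bystanders:** The clips, hex key and can look unmoved in the last scene picture. The screwdriver is partly hidden there; nothing went near it. The top camera could not see the pointer or fork at the end because the arm was in the way, so only two views confirm that alignment.
- **Disagreement:** The slot middle first measured −82.5 mm from further away. I used the closer reading of −83.4 mm; both are well within the ±6 mm allowed.
- **Time:** The job finished at about 20 s of the 69 s allowed.

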